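# Index the borer's carrier to the unloading station and hold the bored rail clear

### The job

The rail on the borer's carrier has had its last hole, but it still lies under the hold-down: push the carrier along the slide, to the right, until it clicks home in the unloading station, with the rail still lying in its seat. Then lift the rail straight up out of its seat and finish holding it level and still about 10 cm above its seat, over the carrier and lined up with it, so that I can brush the chips out from under it; do not put it down or let go. Keep the rail flat throughout, leave the carrier in the station and leave the box of dowels and the spare rails where they are.

Things in the scene. Friction and masses are not known exactly. Their poses are not given: they have to be found in the camera images.
- bed: the dowel borer, bolted down, place and turn vary: grey bed plate 220 x 620 x 20 thick with two guide rails along its own y, motor and bit on its +x (far) side (x 120 to 400, y -30 to 150, up to 180 high). Origin on the bench top at the boring station, where the seat's centre is at y 0 (it starts at y -20 to -75); +y runs along the slide to the robot's left; z up
- hold_down (a point): centre of the underside of the hold-down's rubber foot, 34 across, 102 above the bench, 8 above the top of a seated rail; at x 0, y +40 in the bed's frame. Its cylinder, arm and posts stand above and behind it: up to 200 high, over x -20 to 110, y -40 to 120 of the bed. Fixed to the bed
- unload (a point): where seat stands with the carrier in the unloading station; fixed at y -200, z 70 in the bed's frame. Within 3 mm of it a sprung roller on the carrier drops between two pins of the bed and centres the let-go carrier. About 1 to 2 N moves the carrier; up to 8 N takes it over the entry pin (12 to 6 mm before the station). An end stop lies 4 mm past it
- carrier: the carrier that rides on the slide: a dark board 140 x 350 x 12 on bearing blocks, its top 58 above the bench, with the seat, fence and handle on it; runs along the bed's y only. Origin on the bench top under the seat's centre, axes as the bed's
- handle (a point): the carrier's handle: black upright round post 25 in diameter on the robot's-right end of the carrier, 178 from the seat's centre. The post stands from 58 to 128 above the bench; this point is on its axis 103 above the bench (25 below its top). Moves with the carrier
- seat (a point): centre of the work's seat on the carrier, at the height where the rail rests: 70 above the bench, 12 above the carrier's board (140 x 350). Moves with the carrier; axes as the bed's. Risers, fence blocks (28 above the board), pins and end stops (22) hold the rail at its ends with 2 mm play; within 65 of the middle along y both its long edges are free, with only the board below
- work: the rail to lift: pale beech bar, 50 wide (its x), 260 long (its y, along the slide), 24 thick, 0.15 to 0.31 kg, uniform, lying flat and loose in the carrier's seat; small dowel holes in the edge facing the motor. Origin at the centre of its underside (under its centre of mass), z up
- dowel_box: open plywood box of loose dowels, 110 x 150 x 45 high, on the bench on the machine side of the slide, next to the unloading station; origin under its centre; a bystander
- spare_a: finished rail, same shape as the work (50 x 260 x 24), lying flat on the bench at the right; origin at the centre of its underside; a bystander
- spare_b: second finished rail, same again, lying flat on top of spare_a; origin at the centre of its underside; a bystander

How it is judged:
By the outcome, as a careful person would: the job done as asked, in the order asked, and still so for the second after the job is handed in, while the arm keeps its last pose, push and grip.
It also fails if it takes over 45 s, if anything falls off the work surface, if the arm or the gripper's body presses on something with over 40 N, if the wrist force passes 120 N, or if a joint passes its speed limit or range.

### The arm

A 6-joint arm with a two-finger parallel gripper is mounted at the origin on the work surface. World frame = base frame: x ahead of the robot, y to its left, z up, the work surface at z = 0. Lengths are in mm, angles in degrees, forces in N, time in s.
With the tool pointing down it reaches from about 325 to 775 mm from the base axis. Payload 5.5 kg.
Tool frame: the origin (TCP) lies where the fingers leave the gripper's body, on its centre line; the fingertips stand 80 mm ahead of it and the grasp point (between the pads) lies 61 mm ahead of it (bot.tcp_to_tips is the distance from the TCP to the fingertips, in mm); z points along the fingers, y is the line along which they close (so a half turn about z gives the same grasp; the last joint's range is limited). The gripper opens to 88 mm and grips with 3 to 60 N. Pads are 20 mm wide; open, the fingers measure 115 mm over their backs; the gripper's body (75 mm by 178 mm) begins 61 mm behind the grasp point.
Start: joints at [-70.342, 5.22, 70.514, -0, 104.267, -3.249], TCP at [233.542, -552.698, 302.631] pointing down, gripper open.
Joint ranges: [-164.24, 164.24], [-49.07, 125.15], [9.68, 141.18], [-86.29, 266.29], [3.28, 154.24], [-151.56, 151.56]. Speed limits (degrees/s): [147.25, 147.25, 172.46, 180, 180, 180].

### API

Orientations are given as [roll, pitch, yaw] about the fixed x, y, z axes, in that order (R = Rz(yaw) Ry(pitch) Rx(roll)).
In Python, from workcell import telemetry, optics, order, bot gives the robot as it stands.
- The arm moves only by the tool jog_arm, never from a script. Its argument "steps" is a list of rows, each an object with "travel": the shift along the tool's x, y, z in units of 50 mm (1.0 is 50 mm), a list of three; "twist": the turn about the tool's z in units of 10 degrees (1.0 is 10 degrees). A call has 1 to 5 rows; each row is the pose to reach, as a shift and turn from the pose commanded when the call began, along the tool's axes at that moment; what a row does not reach only later rows make up. A row lasts 1/8 s, in which the tool goes at most 62.5 mm and 10.7 degrees, less where a joint would pass 70% of its speed; a pose out of reach is approached as far as the arm can. A call with a gripper value outside its range is refused whole. "grip" is the opening, from -1 (shut) to 1 (fully open), set as the call begins (left out, the last holds). The fingers move at their own pace and stop on an object; "grip_force" is the grip in N (left out, the last holds). Time passes only in rows, so rows that repeat a pose let the fingers close. It gives the time, the measured TCP pose, the force, the opening and the grip force at its end, in the units of the state.
- telemetry.observe(): the state, without advancing time (a new reading comes with each control period).
- optics.grab_frame(name): name is "scene" or "top"; returns a dict with "img" (420x560x3 uint8, blue, green, red), "camera_matrix" (3x3 intrinsics, pixels), "world_from_camera" (4x4, takes a point from camera to world coordinates). Camera axes: x right, y up, looking along -z (the intrinsics and any distortion apply to the point x, -y, -z); pixel columns grow to the right and rows downward; lengths in mm; the calibration is good to about 2 mm. A picture is of the moment at which its call begins. There is no depth.
- order.close_job(): hands the job in; it is judged then, once.
The state is a dict: "time_s": time; "qpos": joint angles; "joint_velocities": joint speeds; "joint_torque": joint torques, N m; "tool_pos": TCP position; "orientation": TCP orientation; "wrist_force": force on the tool from outside, world axes, zero at the start; "torque": the same for the moment, N m; "width": opening from 0.0 (shut) to 1.0 (fully open); "finger_force": force on a finger pad.
Only numpy, scipy, OpenCV 4.12 (cv2) and the standard library are available. Lean on these libraries where they do the work, as an engineer would, in place of code of your own. Each camera call takes 0.05 s, during which the arm holds its last target. There are 200 camera calls.

## Working session

There is one attempt and no reset: what is moved stays moved. The work goes in short steps, Python scripts to look and compute and a tool call to move; the robot and the scene stay as the last step left them, time stands still between calls to the robot, and variables do not carry over. Pictures are saved under pics/ and viewed, at most 10 in all, crops included, and the job is handed in when it is done.

Besides the shell and the picture viewer there is one more tool, called after "Emit:" in YAML: its name, and indented under it one key for each argument. jog_arm: Moves the arm, as the interface text tells. Its arguments: {"type":"object","properties":{"steps":{"type":"array","items":{"type":"object","properties":{"travel":{"type":"array","items":{"type":"number"}},"twist":{"type":"number"}}}},"grip":{"type":"number"},"grip_force":{"type":"number"}},"required":["steps"]}

```bash
mkdir -p pics; python3 - <<'E'
from workcell import telemetry, optics
import cv2,numpy as np,pickle
np.set_printoptions(suppress=True,precision=2)
for n in("scene","top"):
    f=optics.grab_frame(n); cv2.imwrite(f"pics/{n}0.png",f["img"]); pickle.dump(f,open(n+"0.pkl","wb"))
    print(n,f["camera_matrix"],f["world_from_camera"],f.keys())
print(telemetry.observe())
E
```

```text
scene [[511.52   0.   276.45]
 [  0.   511.52 212.  ]
 [  0.     0.     1.  ]] [[   0.48   -0.62    0.63 1446.17]
 [   0.88    0.33   -0.35 -564.22]
 [   0.01    0.72    0.7  1009.17]
 [   0.      0.      0.      1.  ]] dict_keys(['img', 'camera_matrix', 'world_from_camera'])
top [[483.4    0.   277.64]
 [  0.   483.4  215.34]
 [  0.     0.     1.  ]] [[  -0.08    0.98   -0.2   408.85]
 [  -1.     -0.08    0.01 -101.04]
 [  -0.      0.2     0.98 1123.07]
 [   0.      0.      0.      1.  ]] dict_keys(['img', 'camera_matrix', 'world_from_camera'])
{'time_s': 0.1, 'qpos': array([-70.34,   5.26,  70.57,   0.  , 104.27,  -3.25]), 'joint_velocities': array([-0.13, -0.07, -0.21,  0.02,  0.01, -0.02]), 'joint_torque': array([  0.  , -44.79, -40.76,   0.07,   0.03,  -0.  ]), 'tool_pos': array([ 233.5 , -552.57,  301.61]), 'orientation': array([-179.9 ,   -0.01,   22.91]), 'wrist_force': array([ 0.34, -0.23,  0.31]), 'torque': array([-0.02,  0.01,  0.04]), 'finger_force': 0.0, 'width': 1.0071136211461522}
```

View pics/scene0.png

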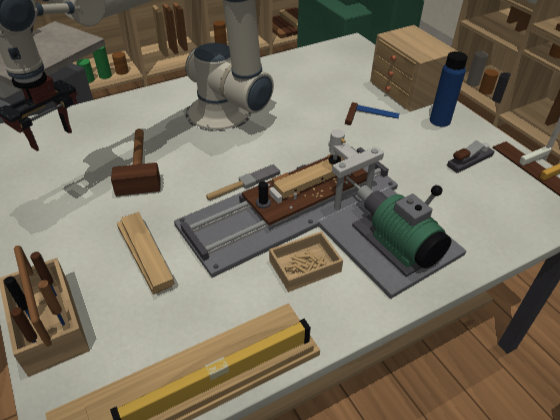

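View pics/top0.png

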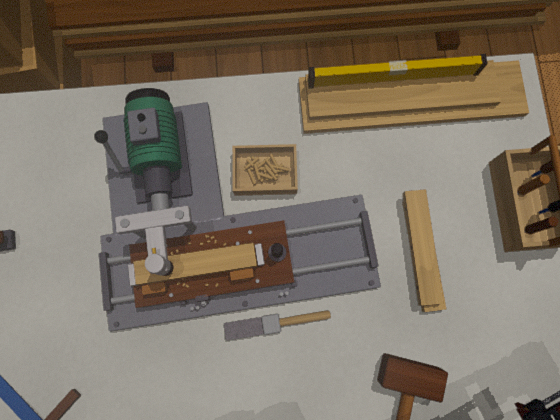

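The scene view shows the carrier with its handle post at about (263,190) and the rail at (305,178). In the top view the handle is at (277,250), the rail runs from (133,272) to (262,255), and the bed's right-hand end lies at (363,197) to (380,288). A chisel lies in front of the slide. I'll zoom in on both views and get first measurements.

```bash
cat > h.py <<'E'
import numpy as np,cv2,pickle
np.set_printoptions(suppress=True,precision=1)
def ray(f,uv):
    K=f["camera_matrix"];T=f["world_from_camera"]
    d=np.linalg.inv(K)@np.array([uv[0],uv[1],1.]); d=T[:3,:3]@(d*[1,-1,-1])
    return T[:3,3],d/np.linalg.norm(d)
def plane(f,uv,z):
    o,d=ray(f,uv); return o+d*(z-o[2])/d[2]
def tri(a,ua,b,ub):
    o1,d1=ray(a,ua);o2,d2=ray(b,ub)
    s=np.linalg.lstsq(np.c_[d1,-d2],o2-o1,rcond=None)[0]
    p,q=o1+s[0]*d1,o2+s[1]*d2
    return (p+q)/2,np.linalg.norm(p-q)
def proj(f,p):
    T=f["world_from_camera"];c=T[:3,:3].T@(np.array(p)-T[:3,3]);c=c*[1,-1,-1]
    u=f["camera_matrix"]@c;return u[:2]/u[2]
E
python3 - <<'E'
from h import *
S,T=[pickle.load(open(n+"0.pkl","rb")) for n in("scene","top")]
cv2.imwrite("pics/c1.png",cv2.resize(T["img"][190:340,95:385],None,fx=2.75,fy=2.75,interpolation=cv2.INTER_CUBIC))
cv2.imwrite("pics/c2.png",cv2.resize(S["img"][135:275,170:400],None,fx=3.4,fy=3.4,interpolation=cv2.INTER_CUBIC))
c=np.array([plane(T,u,20) for u in((101,235),(363,197),(380,288),(108,329))]);print(c)
E
```

```text
[[ 621.   294.    20. ]
 [ 661.1 -320.    20. ]
 [ 447.9 -333.6   20. ]
 [ 407.6  280.3   20. ]]
```

View pics/c1.png

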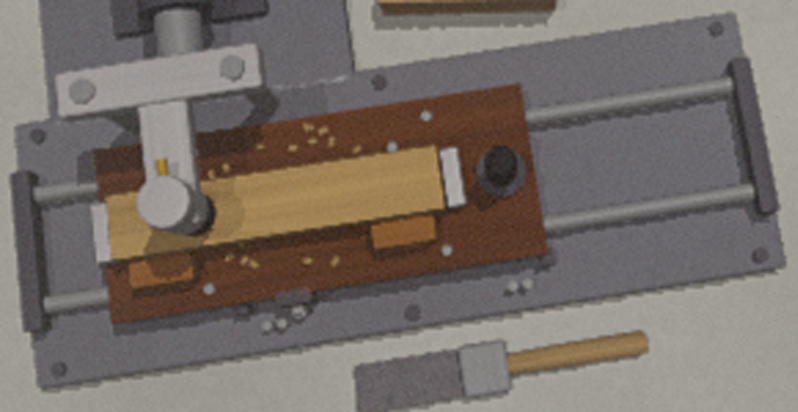

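View pics/c2.png

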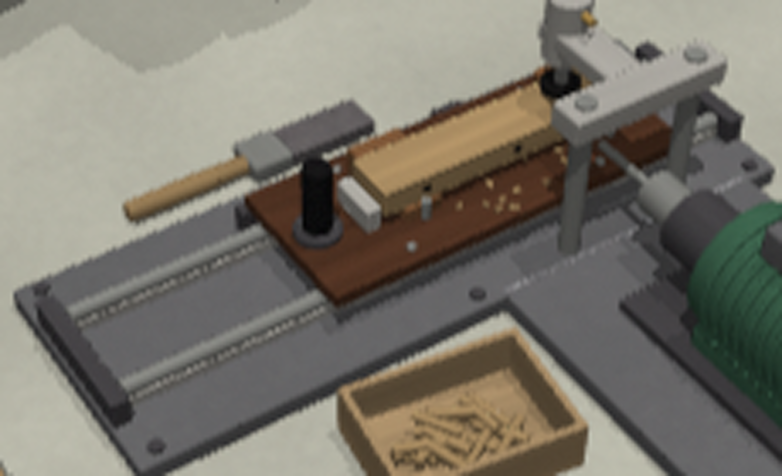

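The handle top is at (277.2,248.2) in the top view and (262.9,183.5) in the scene view. The chrome detent pin pairs on the near side of the bed are at crop (274,324) for the boring station and (520,286) for the unloading station. I'll triangulate these and the rail corners.

```bash
python3 - <<'E'
from h import *
S,T=[pickle.load(open(n+"0.pkl","rb")) for n in("scene","top")]
t=lambda u,v:(u/2.75+95-.3,v/2.75+190-.3)
s=lambda u,v:(u/3.4+170-.3,v/3.4+135-.3)
for n,a,b in[("handle top",t(501,160),s(316,165)),("rail near R",t(443,208),s(353,163)),("rail far R",t(436,147),s(384,191)),
  ("carr far R",t(546,253),s(247,196)),("carr farR2",t(520,85),s(338,297)),("bedcorner",t(736,14),s(140,472)),("bedc2",t(784,268),s(18,294)),
  ("box cornerNR",t(380,8),s(340,400))]:
    p,e=tri(T,a,S,b);print(n,p,round(e,1))
yv=np.array([-.0652,.998]);xv=np.array([.998,.0652])
for n,u,z in[("pin bore",(274,324),45),("pin unl",(520,286),45),("roller",(299,312),45),("rail L near",(108,258),94),("rail R near",(443,208),94),("rail R far",(436,147),94),("carr L near",(114,323),58),("carr R near",(546,253),58),("carr R far",(520,85),58),("foot cyl200",(165,200),200)]:
    p=plane(T,t(*u),z);print(n,p,"bed xy from (534,-20):",xv@(p[:2]-[534,-20]),yv@(p[:2]-[534,-20]))
# scan dark post centroid in both
for nm,f,b in(("T",T,(262,290,235,265)),("S",S,(255,272,178,205))):
    g=f["img"][b[2]:b[3],b[0]:b[1]].max(2);m=g<45;v,u=np.nonzero(m);print(nm,len(u),u.mean()+b[0],v.mean()+b[2],v.min()+b[2],v.max()+b[2])
E
```

```text
handle top [ 543.5 -107.8  127.2] 0.6
rail near R [515.1 -60.   87.7] 0.6
rail far R [562.4 -58.1  94. ] 1.0
carr far R [ 476.1 -137.8   54.2] 1.2
carr farR2 [ 614.1 -127.8   54.9] 2.8
bedcorner [ 668.2 -319.5   14.2] 1.4
bedc2 [ 450.8 -333.4   11.8] 3.5
box cornerNR [678.2 -81.7  -0.3] 140.4
pin bore [438.1  82.3  45. ] bed xy from (534,-20): -89.00111651654181 108.37687579139968
pin unl [ 452.  -115.6   45. ] bed xy from (534,-20): -88.11475747241604 -90.04747331401659
roller [445.9  62.   45. ] bed xy from (534,-20): -82.56393331610909 87.56580639050713
rail L near [497.  198.9  94. ] bed xy from (534,-20): -22.644671788040018 220.8245112495015
rail R near [514.3 -60.6  94. ] bed xy from (534,-20): -22.32731613345263 -39.18557484028086
rail R far [562.2 -58.6  94. ] bed xy from (534,-20): 25.65183303391959 -40.3172974156244
carr L near [448.8 205.8  58. ] bed xy from (534,-20): -70.27542509275271 230.85355944810559
carr R near [ 475.6 -138.2   58. ] bed xy from (534,-20): -66.0041525329622 -114.15709183107066
carr R far [ 612.9 -129.    58. ] bed xy from (534,-20): 71.61628021467882 -113.9531691243265
foot cyl200 [524.8 127.5 200. ] bed xy from (534,-20): 0.4017423581069233 147.85281108793157
T 37 276.81081081081084 252.54054054054055 243 257
S 202 262.8019801980198 192.3861386138614 181 204
```

Measured: handle axis at (543.5,-107.8), top at z 127. The bed is turned about 3.9°, the seat is about 20 mm from the boring station, and about 181 mm of travel remain. I'll move above the handle first.

Emit:
jog_arm:
  steps:
    - {"travel": [0.9,-0.57,0]}
    - {"travel": [1.8,-1.14,0]}
    - {"travel": [2.7,-1.71,0]}
    - {"travel": [3.6,-2.28,0]}
    - {"travel": [4.5,-2.85,0]}
  grip: 1

```text
schema error: expected keys travel, twist
```

Emit:
jog_arm:
  steps:
    - {"travel": [0.9,-0.57,0],"twist": 0.4}
    - {"travel": [1.8,-1.14,0],"twist": 0.8}
    - {"travel": [2.7,-1.71,0],"twist": 1.2}
    - {"travel": [3.6,-2.28,0],"twist": 1.6}
    - {"travel": [4.5,-2.85,0],"twist": 1.9}
  grip: 0.3

```text
time_s: 0.72
tool_pos: [386.0, -332.3, 302.2]
orientation: [-180.0, 0.0, 3.8]
wrist_force: [0.5, -0.3, 1.1]
width: 0.65
finger_force: 0.0
```

Emit:
jog_arm:
  steps:
    - {"travel": [0,0,0]}
    - {"travel": [0,0,0]}

```text
schema error: expected keys travel, twist
```

Emit:
jog_arm:
  steps:
    - {"travel": [0.7,-0.86,0],"twist": 0}
    - {"travel": [1.4,-1.72,0],"twist": 0}
    - {"travel": [2.1,-2.58,0],"twist": 0}
    - {"travel": [2.8,-3.44,0],"twist": 0}
    - {"travel": [3.46,-4.3,0],"twist": 0}
  grip: 0.3

```text
time_s: 1.35
tool_pos: [544.0, -105.9, 302.2]
orientation: [-180.0, 0.0, 3.9]
wrist_force: [0.3, -0.2, -0.4]
width: 0.645
finger_force: 0.0
```

Emit:
jog_arm:
  steps:
    - {"travel": [0,0,0.5],"twist": 0}
    - {"travel": [0,0,1.0],"twist": 0}
    - {"travel": [0,0,1.3],"twist": 0}
    - {"travel": [0,0,1.3],"twist": 0}
    - {"travel": [0,0,1.3],"twist": 0}

```text
time_s: 1.98
tool_pos: [543.5, -107.8, 238.7]
orientation: [180.0, -0.1, 3.9]
wrist_force: [-0.7, 0.0, -0.6]
width: 0.658
finger_force: 0.0
```

```bash
python3 - <<'E'
from h import *
from workcell import telemetry, optics
f=optics.grab_frame("scene"); cv2.imwrite("pics/c3.png",cv2.resize(f["img"][95:235,170:400],None,fx=3.4,fy=3.4,interpolation=cv2.INTER_CUBIC))
o=telemetry.observe();print(o["tool_pos"],o["orientation"],o["wrist_force"],o["width"],o["time_s"])
E
```

```text
[ 543.6 -107.9  239. ] [180.   -0.1   3.9] [-0.4 -0.3 -0.5] 0.6537921456469412 2.025
```

View pics/c3.png

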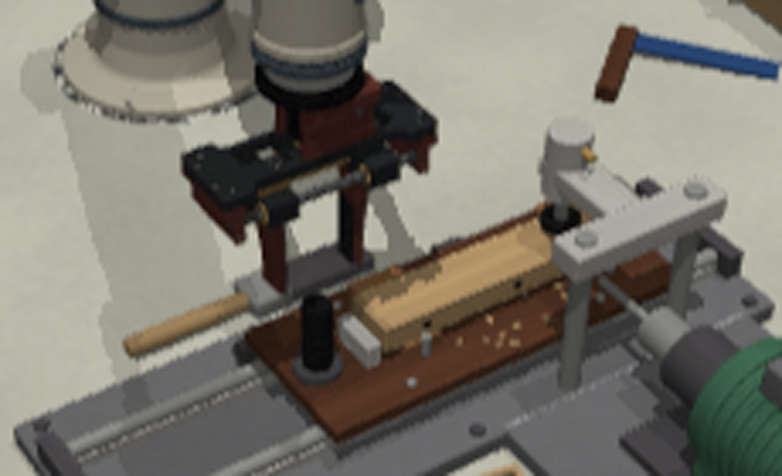

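The open fingers straddle the line of the handle, with tips at about crop (270,285) and (350,262), above the post at (318,330). I'll narrow the jaws a little and descend.

Emit:
jog_arm:
  steps:
    - {"travel": [0,0,0.3],"twist": 0}
    - {"travel": [0,0,0.6],"twist": 0}
    - {"travel": [0,0,0.9],"twist": 0}
    - {"travel": [0,0,1.2],"twist": 0}
    - {"travel": [0,0,1.46],"twist": 0}
  grip: 0.05

```text
time_s: 2.65
tool_pos: [543.0, -107.5, 163.2]
orientation: [-180.0, 0.1, 3.9]
wrist_force: [0.1, 0.8, -0.5]
width: 0.525
finger_force: 0.0
```

Emit:
jog_arm:
  steps:
    - {"travel": [0,0,0],"twist": 0}
    - {"travel": [0,0,0],"twist": 0}
    - {"travel": [0,0,0],"twist": 0}
    - {"travel": [0,0,0],"twist": 0}
    - {"travel": [0,0,0],"twist": 0}
  grip: -0.6
  grip_force: 10

```text
time_s: 3.28
tool_pos: [543.6, -107.6, 165.3]
orientation: [180.0, -0.1, 3.9]
wrist_force: [0.3, 0.1, 1.7]
width: 0.287
finger_force: 10.0
```

The post is gripped (opening about 25 mm). Next I push along tool +y.

Emit:
jog_arm:
  steps:
    - {"travel": [0,0.08,0],"twist": 0}
    - {"travel": [0,0.22,0],"twist": 0}
    - {"travel": [0,0.4,0],"twist": 0}
    - {"travel": [0,0.6,0],"twist": 0}
    - {"travel": [0,0.8,0],"twist": 0}

```text
time_s: 3.9
tool_pos: [546.6, -148.4, 165.3]
orientation: [180.0, -0.1, 3.9]
wrist_force: [3.4, 1.2, 4.7]
width: 0.282
finger_force: 10.0
```

Emit:
jog_arm:
  steps:
    - {"travel": [0,0.2,0],"twist": 0}
    - {"travel": [0,0.4,0],"twist": 0}
    - {"travel": [0,0.6,0],"twist": 0}
    - {"travel": [0,0.8,0],"twist": 0}
    - {"travel": [0,1.0,0],"twist": 0}

```text
time_s: 4.53
tool_pos: [550.4, -198.2, 165.3]
orientation: [180.0, -0.2, 3.9]
wrist_force: [6.8, 2.0, 3.9]
width: 0.284
finger_force: 10.0
```

Emit:
jog_arm:
  steps:
    - {"travel": [0,0.2,0],"twist": 0}
    - {"travel": [0,0.4,0],"twist": 0}
    - {"travel": [0,0.6,0],"twist": 0}
    - {"travel": [0,0.8,0],"twist": 0}
    - {"travel": [0,1.0,0],"twist": 0}

```text
time_s: 5.15
tool_pos: [554.2, -247.9, 165.4]
orientation: [180.0, -0.2, 3.9]
wrist_force: [8.4, 2.3, 4.2]
width: 0.278
finger_force: 10.0
```

Emit:
jog_arm:
  steps:
    - {"travel": [0,0.16,0],"twist": 0}
    - {"travel": [0,0.28,0],"twist": 0}
    - {"travel": [0,0.36,0],"twist": 0}
    - {"travel": [0,0.4,0],"twist": 0}
    - {"travel": [0,0.4,0],"twist": 0}

```text
time_s: 5.78
tool_pos: [555.7, -268.0, 165.4]
orientation: [179.9, -0.3, 3.9]
wrist_force: [9.6, -0.6, 3.0]
width: 0.281
finger_force: 10.0
```

160 mm done. Now small steps over the entry pin, watching the force, with a slight +x relief.

Emit:
jog_arm:
  steps:
    - {"travel": [0.02,0.04,0],"twist": 0}
    - {"travel": [0.02,0.08,0],"twist": 0}
    - {"travel": [0.02,0.12,0],"twist": 0}
    - {"travel": [0.02,0.16,0],"twist": 0}
    - {"travel": [0.02,0.2,0],"twist": 0}

```text
time_s: 6.4
tool_pos: [556.5, -275.9, 165.3]
orientation: [-179.8, -0.1, 4.0]
wrist_force: [3.6, 8.3, 7.0]
width: 0.283
finger_force: 10.0
```

Emit:
jog_arm:
  steps:
    - {"travel": [0,0.03,0],"twist": 0}
    - {"travel": [0,0.06,0],"twist": 0}
    - {"travel": [0,0.08,0],"twist": 0}

```text
time_s: 6.78
tool_pos: [556.8, -281.0, 165.3]
orientation: [-180.0, -0.1, 3.9]
wrist_force: [4.8, 2.7, 4.9]
width: 0.283
finger_force: 10.0
```

Emit:
jog_arm:
  steps:
    - {"travel": [0,0.03,0],"twist": 0}
    - {"travel": [0,0.06,0],"twist": 0}
    - {"travel": [0,0.08,0],"twist": 0}

```text
time_s: 7.15
tool_pos: [557.1, -285.3, 165.3]
orientation: [-180.0, -0.1, 3.9]
wrist_force: [5.2, 4.9, 5.2]
width: 0.286
finger_force: 10.0
```

Emit:
jog_arm:
  steps:
    - {"travel": [0,0.02,0],"twist": 0}
    - {"travel": [0,0.04,0],"twist": 0}
    - {"travel": [0,0.04,0],"twist": 0}

```text
time_s: 7.52
tool_pos: [557.3, -285.9, 165.3]
orientation: [-179.8, -0.1, 4.0]
wrist_force: [3.6, 8.2, 6.1]
width: 0.283
finger_force: 10.0
```

Emit:
jog_arm:
  steps:
    - {"travel": [0,0.02,0],"twist": 0}
    - {"travel": [0,0.02,0],"twist": 0}

```text
time_s: 7.78
tool_pos: [557.3, -286.8, 165.3]
orientation: [-179.8, -0.1, 4.0]
wrist_force: [3.1, 8.2, 6.8]
width: 0.282
finger_force: 10.0
```

The force peaked at about y -276, fell, and is rising again. I'll let go and see where the carrier settles.

Emit:
jog_arm:
  steps:
    - {"travel": [0,0,0],"twist": 0}
    - {"travel": [0,0,0],"twist": 0}
    - {"travel": [0,0,0],"twist": 0}
    - {"travel": [0,0,0],"twist": 0}
  grip: 0.05

```text
time_s: 8.28
tool_pos: [556.3, -288.4, 164.1]
orientation: [-180.0, 0.0, 3.9]
wrist_force: [0.1, 0.3, -0.2]
width: 0.528
finger_force: 0.0
```

Emit:
jog_arm:
  steps:
    - {"travel": [0,0,-0.7],"twist": 0}
    - {"travel": [0,0,-1.4],"twist": 0}
    - {"travel": [0,0,-2.1],"twist": 0}
    - {"travel": [0,0,-2.7],"twist": 0}
    - {"travel": [0,0,-2.7],"twist": 0}

```text
time_s: 8.9
tool_pos: [557.1, -288.5, 302.8]
orientation: [179.8, -0.3, 3.9]
wrist_force: [0.3, 0.2, -0.6]
width: 0.524
finger_force: 0.0
```

```bash
python3 - <<'E'
from h import *
from workcell import telemetry, optics
for n in("scene","top"):
    f=optics.grab_frame(n);pickle.dump(f,open(n+"1.pkl","wb"))
    x,y=(150,120) if n=="scene" else (95,190)
    c=f["img"][y:y+150,x:x+290]; cv2.imwrite(f"pics/{n}1.png",cv2.resize(c,None,fx=2.75,fy=2.75,interpolation=cv2.INTER_CUBIC))
a,b=cv2.imread("pics/scene1.png"),cv2.imread("pics/top1.png")
cv2.imwrite("pics/d1.png",b)
print(proj(f,[555,-288,128]), telemetry.observe()["tool_pos"])
E
```

```text
[362.5 235.3] [ 556.5 -288.1  298.5]
```

View pics/scene1.png

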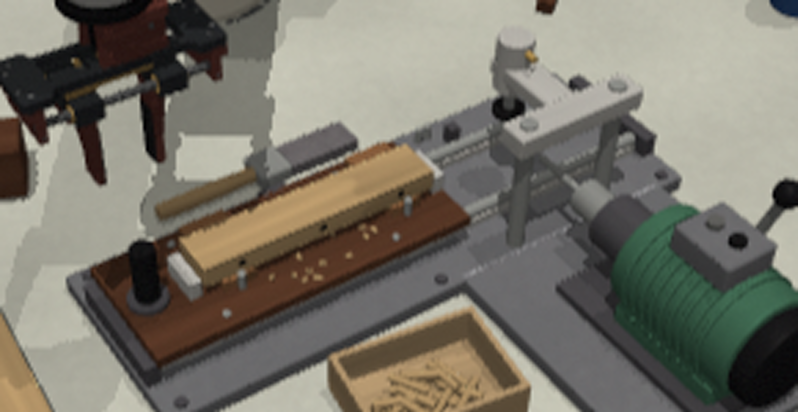

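View pics/top1.png

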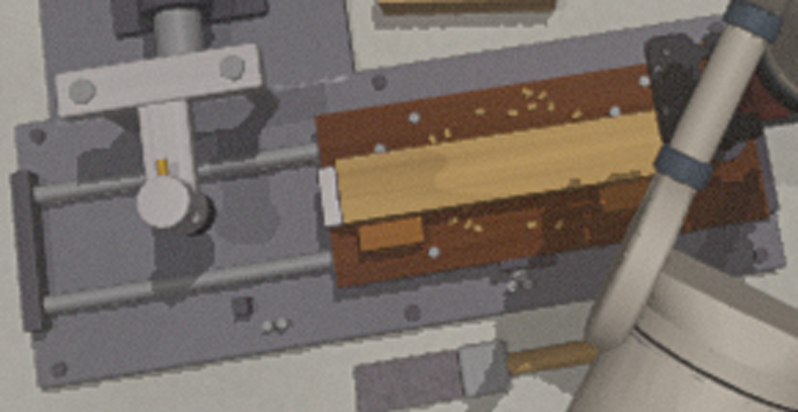

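The scene view shows the carrier fully to the right, against the end-stop area, with the rail still in its seat. In the top view its left corners are at crop (317,117) and (340,287), so it has moved about 224 px. I'll measure the travel from matching features: the chrome pins, handle and rail.

```bash
python3 - <<'E'
from h import *
T0,T1,S0,S1=[pickle.load(open(n+".pkl","rb")) for n in("top0","top1","scene0","scene1")]
def match(A,B,c,r,guess,w=14,up=8):
    a=cv2.getRectSubPix(A["img"].astype(np.float32),(2*r+1,2*r+1),c);b=cv2.getRectSubPix(B["img"].astype(np.float32),(2*w+1,2*w+1),guess)
    a=cv2.resize(a,None,fx=up,fy=up,interpolation=cv2.INTER_CUBIC);b=cv2.resize(b,None,fx=up,fy=up,interpolation=cv2.INTER_CUBIC)
    q=cv2.matchTemplate(b,a,cv2.TM_CCOEFF_NORMED);_,v,_,l=cv2.minMaxLoc(q)
    return np.array(guess)+[(l[0]+a.shape[1]/2)/up-w-.5,(l[1]+a.shape[0]/2)/up-w-.5],v
t=lambda u,v:(u/2.75+95-.3,v/2.75+190-.3)
ang=np.radians(4)
yv=np.array([-np.sin(ang),np.cos(ang)])
for A,B,name,c,g,z,r in[(T0,T1,"pin",t(392,147),t(615,112),66,3),(T0,T1,"pin2",t(209,289),t(433,252),66,3),(T0,T1,"chips",t(318,133),t(543,98),58,7),(T0,T1,"carr LN",t(114,323),t(340,287),58,5),
  (S0,S1,"handle",(262.9,183.5),(150+143/2.75,120+243/2.75),128,4),(S0,S1,"railRfar",(170+384/3.4,135+191/3.4),(150+205/2.75,120+262/2.75),94,4)]:
    m,v=match(A,B,c,r,g);p,q=plane(A,c,z),plane(B,m,z);d=(q-p)[:2];print(name,m,round(v,2),p,q,"travel",np.linalg.norm(d),"yaw",np.degrees(np.arctan2(d[0],-d[1])))
s=lambda u,v:(u/2.75+150-.3,v/2.75+120-.3)
for n,a,b in[("rail L near",t(343,224),s(412,147)),("rail L far",t(335,160),s(438,176)),]:
    print(n,tri(T1,a,S1,b),plane(T1,a,94),plane(S1,b,94))
print("rail R S",plane(S1,s(181,236),94),plane(S1,s(206,262),94))
E
```

```text
pin [318.3 230.2] 0.99 [569.3 -22.2  66. ] [ 583.5 -203.3   66. ] travel 181.7001312314597 yaw 4.499680593324505
pin2 [252.5 281.3] 0.99 [468.7 128.4  66. ] [483.1 -49.9  66. ] travel 178.85600242530256 yaw 4.603630923274455
chips [290.2 225.5] 0.93 [586.8  37.4  58. ] [ 600.7 -142.3   58. ] travel 180.2474510703799 yaw 4.410527821874052
carr LN [217.  294.2] 0.94 [448.8 205.8  58. ] [462.3  29.7  58. ] travel 176.59409545449654 yaw 4.358768086183813
handle [201.9 209.4] 0.76 [ 545.7 -107.9  128. ] [ 560.4 -285.9  128. ] travel 178.6130991951809 yaw 4.703797665901077
railRfar [224.2 216.9] 0.99 [564.  -57.5  94. ] [ 578.4 -236.1   94. ] travel 179.17979011725436 yaw 4.630119345697932
rail L near (array([510.7,  21.5,  85.3]), np.float64(7.091618118076488)) [508.3  17.3  94. ] [520.5  19.5  94. ]
rail L far (array([560.9,  23.8,  84. ]), np.float64(4.261644693489524)) [558.5  20.7  94. ] [571.   19.5  94. ]
rail R S [ 529.6 -238.5   94. ] [ 572.6 -232.2   94. ]
```

```bash
python3 - <<'E'
from h import *
T0,T1=[pickle.load(open(n+".pkl","rb")) for n in("top0","top1")]
g=lambda T,c:cv2.resize(cv2.getRectSubPix(T["img"],(40,30),c),None,fx=10,fy=10,interpolation=cv2.INTER_CUBIC)
cv2.imwrite("pics/e.png",np.hstack([g(T0,(199,304)),g(T1,(283,293))]))
E
```

```text
(no output)
```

View pics/e.png

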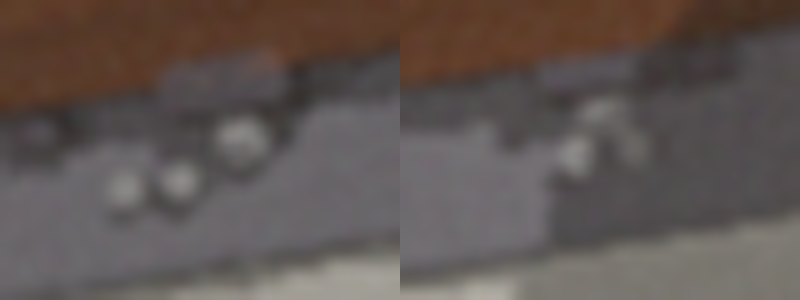

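In the right half of the crop the roller at (602,112) sits midway between the two unload pins at (577,155) and (635,145), so the carrier has clicked home. The rail's centre is now about (544,-108.5), turned about 4.1°. I'll move over it and turn the jaws across it.

Emit:
jog_arm:
  steps:
    - {"travel": [0,-0.6,0],"twist": -0.9}
    - {"travel": [0,-1.4,0],"twist": -1.8}
    - {"travel": [0,-2.2,0],"twist": -2.7}
    - {"travel": [0,-3.0,0],"twist": -3.6}
    - {"travel": [-0.01,-3.61,0],"twist": -4.5}
  grip: 1

```text
time_s: 9.62
tool_pos: [543.2, -106.4, 296.9]
orientation: [-179.8, 0.1, 49.2]
wrist_force: [0.6, 0.1, 0.2]
width: 0.998
finger_force: 0.0
```

Emit:
jog_arm:
  steps:
    - {"travel": [0,0,0],"twist": -0.9}
    - {"travel": [0,0,0],"twist": -1.8}
    - {"travel": [0,0,0],"twist": -2.7}
    - {"travel": [0,0,0],"twist": -3.6}
    - {"travel": [0,0,0],"twist": -4.52}

```text
time_s: 10.25
tool_pos: [543.4, -107.9, 296.8]
orientation: [-179.8, -0.1, 94.4]
wrist_force: [-0.0, -0.2, -0.7]
width: 0.998
finger_force: 0.0
```

Emit:
jog_arm:
  steps:
    - {"travel": [0,0,0.5],"twist": 0}
    - {"travel": [0,0,1.0],"twist": 0}
    - {"travel": [0,0,1.5],"twist": 0}
    - {"travel": [0,0,1.5],"twist": 0}
    - {"travel": [0,0,1.5],"twist": 0}

```text
time_s: 10.88
tool_pos: [543.7, -108.0, 224.5]
orientation: [-180.0, -0.0, 94.1]
wrist_force: [-0.8, -0.9, 0.0]
width: 0.996
finger_force: 0.0
```

```bash
python3 - <<'E'
from h import *
from workcell import telemetry, optics
f=optics.grab_frame("scene"); cv2.imwrite("pics/g.png",cv2.resize(f["img"][110:260,150:370],None,fx=3.5,fy=3.5,interpolation=cv2.INTER_CUBIC))
o=telemetry.observe();print(o["tool_pos"],o["orientation"],o["wrist_force"],o["width"],o["qpos"])
E
```

```text
[ 544.  -108.1  225.3] [180.    0.   94.1] [ 0.4 -0.1  0.3] 1.0007476478915294 [-14.8  -1.9  85.6   0.   96.3 -18.9]
```

View pics/g.png

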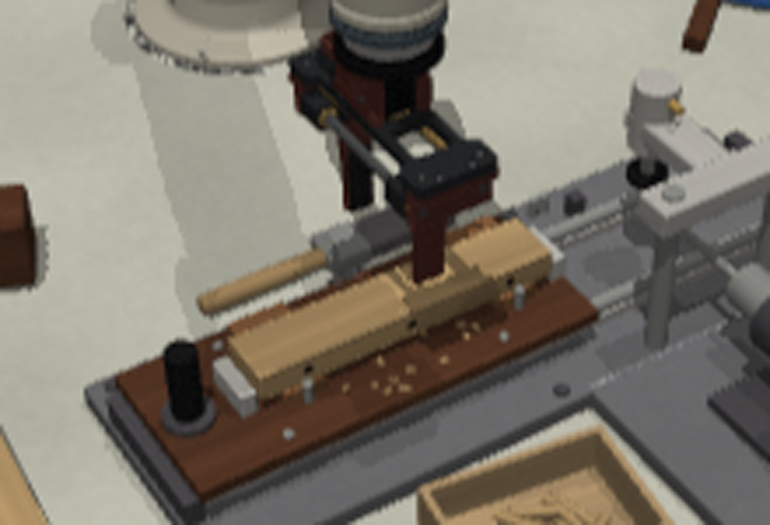

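The jaws straddle the rail's middle, with the far finger at about crop (428,275) and the near one behind the rail at (357,200). I'll descend to grasp.

Emit:
jog_arm:
  steps:
    - {"travel": [0,0,0.4],"twist": 0}
    - {"travel": [0,0,0.8],"twist": 0}
    - {"travel": [0,0,1.2],"twist": 0}
    - {"travel": [0,0,1.45],"twist": 0}
    - {"travel": [0,0,1.58],"twist": 0}

```text
time_s: 11.55
tool_pos: [543.5, -108.0, 144.3]
orientation: [-179.9, -0.0, 94.1]
wrist_force: [0.5, 0.3, 0.4]
width: 1.0
finger_force: 0.0
```

Emit:
jog_arm:
  steps:
    - {"travel": [0,0,0],"twist": 0}
    - {"travel": [0,0,0],"twist": 0}

```text
time_s: 11.8
tool_pos: [544.2, -108.1, 146.5]
orientation: [179.9, 0.0, 94.1]
wrist_force: [-0.2, 0.1, 0.3]
width: 0.997
finger_force: 0.0
```

Emit:
jog_arm:
  steps:
    - {"travel": [0,0,0],"twist": 0}
    - {"travel": [0,0,0],"twist": 0}
    - {"travel": [0,0,0],"twist": 0}
    - {"travel": [0,0,0],"twist": 0}
    - {"travel": [0,0,0],"twist": 0}
  grip: -0.2
  grip_force: 8

```text
time_s: 12.42
tool_pos: [543.9, -108.0, 145.7]
orientation: [180.0, 0.0, 94.1]
wrist_force: [1.2, 0.1, 1.2]
width: 0.566
finger_force: 8.0
```

Gripped at 50 mm with little side force. I'll firm up the grip and lift.

Emit:
jog_arm:
  steps:
    - {"travel": [0,0,0],"twist": 0}
    - {"travel": [0,0,0],"twist": 0}
    - {"travel": [0,0,0],"twist": 0}
  grip: -0.2
  grip_force: 30

```text
time_s: 12.8
tool_pos: [543.9, -108.0, 145.7]
orientation: [180.0, 0.0, 94.1]
wrist_force: [1.6, 0.2, -0.2]
width: 0.566
finger_force: 30.0
```

Emit:
jog_arm:
  steps:
    - {"travel": [0,0,-0.06],"twist": 0}
    - {"travel": [0,0,-0.15],"twist": 0}
    - {"travel": [0,0,-0.27],"twist": 0}
    - {"travel": [0,0,-0.4],"twist": 0}
    - {"travel": [0,0,-0.55],"twist": 0}

```text
time_s: 13.42
tool_pos: [543.8, -108.1, 173.7]
orientation: [180.0, 0.0, 94.1]
wrist_force: [-0.2, 0.9, -2.1]
width: 0.568
finger_force: 30.0
```

Emit:
jog_arm:
  steps:
    - {"travel": [0,0,-0.2],"twist": 0}
    - {"travel": [0,0,-0.4],"twist": 0}
    - {"travel": [0,0,-0.6],"twist": 0}
    - {"travel": [0,0,-0.8],"twist": 0}
    - {"travel": [0,0,-1.0],"twist": 0}

```text
time_s: 14.05
tool_pos: [543.8, -108.0, 223.8]
orientation: [180.0, 0.0, 94.1]
wrist_force: [0.5, -0.6, -1.8]
width: 0.569
finger_force: 30.0
```

Emit:
jog_arm:
  steps:
    - {"travel": [0,0,-0.2],"twist": 0}
    - {"travel": [0,0,-0.35],"twist": 0}
    - {"travel": [0,0,-0.45],"twist": 0}
    - {"travel": [0,0,-0.45],"twist": 0}
    - {"travel": [0,0,-0.45],"twist": 0}

```text
time_s: 14.68
tool_pos: [543.7, -108.0, 245.2]
orientation: [-180.0, -0.0, 94.1]
wrist_force: [0.8, -0.3, -2.4]
width: 0.563
finger_force: 30.0
```

```bash
python3 - <<'E'
from h import *
from workcell import telemetry, optics
f=optics.grab_frame("scene"); cv2.imwrite("pics/k.png",cv2.resize(f["img"][80:270,140:400],None,fx=3,fy=3,interpolation=cv2.INTER_CUBIC))
o=telemetry.observe();print(o["tool_pos"],o["orientation"],o["wrist_force"],o["torque"],o["width"],o["finger_force"],o["time_s"])
for n,p in(("R near",(-25,-130)),("R far",(25,-130)),("L far",(25,130)),("Lnear",(-25,130))):
    a=np.radians(4.1);q=[544+p[0]*np.cos(a)-p[1]*np.sin(a),-108.5+p[0]*np.sin(a)+p[1]*np.cos(a),194]
    print(n,(proj(f,q)-[140,80])*3)
E
```

```text
[ 543.7 -108.   245.1] [-180.    -0.    94.1] [-0.2 -0.1 -1.2] [-0.  -0.1 -0. ] 0.5695104864598154 29.998992383480072 14.725
R near [214.8 287.7]
R far [243.8 322. ]
L far [509.2 215.1]
Lnear [476.5 185.8]
```

View pics/k.png

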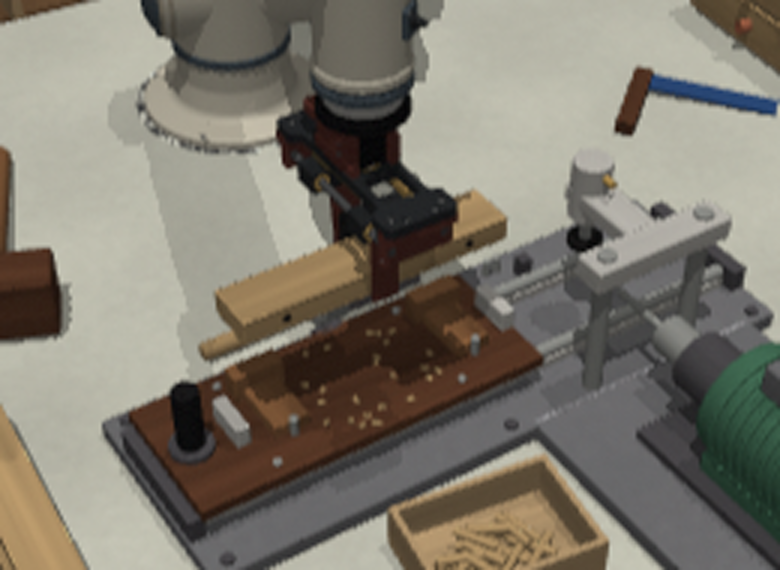

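The rail hangs level over the carrier. Its top corners at (217,292), (242,326) and (506,214) are within about 5 px of a level pose 100 mm up. The carrier is still in its station. I'll let it settle and hand in.

Emit:
jog_arm:
  steps:
    - {"travel": [0,0,0],"twist": 0}
    - {"travel": [0,0,0],"twist": 0}
    - {"travel": [0,0,0],"twist": 0}
    - {"travel": [0,0,0],"twist": 0}

```text
time_s: 15.22
tool_pos: [543.8, -108.0, 245.6]
orientation: [180.0, -0.0, 94.1]
wrist_force: [0.3, 1.4, -1.5]
width: 0.567
finger_force: 30.0
```

```bash
python3 -c "
from workcell import order
print(order.close_job())"
```

```text
the job is handed in; nothing more can be done
None
```

The job is handed in at about 15 s: the carrier is clicked home in the unloading station, and the rail is held level and still about 10 cm above its seat, lined up with the carrier; the hand-in returned no verdict.

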